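# Stand the eye spanner in its tool case and snap the cap shut

## Robot

A 6-joint arm with a two-finger parallel gripper is mounted at the origin on a cart in front of the work surface, level with it; the furniture and walls round the work are solid. World frame = base frame: x ahead of the robot, y to its left, z up, the work surface at z = 0. Lengths are in m, angles in rad, forces in N, time in s.
With the tool pointing down it reaches from about 0.225 to 0.875 m from the base axis. Payload 3.4 kg.
Tool frame: the origin (TCP) lies at the very end of the fingers, on their centre line; the grasp point (between the pads) lies behind it (grip_depth is the y of the grasp point in the tool frame, in m); y points along the fingers, x is the direction in which the jaws open and shut, and the axes are right-handed (so a half turn about y gives the same grasp; the last joint's range is limited). The gripper opens to 85 mm and grips with 20 to 120 N. Pads are 22 mm wide; open, the fingers measure 114 mm over their backs; the gripper's body (76 mm by 85 mm) begins 54 mm behind the grasp point. The pads swing forward as they close: fully open they stand 13 mm farther back than shut.
Start: joints at [1.013, 0.276, 1.505, -0, 1.361, -0.121], TCP at [0.243, 0.521, 0.231] pointing down, gripper open.
Joint ranges: [-2.89, 2.89], [-0.75, 2.08], [0.22, 2.7], [-1.18, 4.32], [0.11, 2.71], [-2.7, 2.7]. Speed limits (rad/s): [2.57, 2.57, 3.14, 3.14, 3.14, 3.14].

## Interface

Orientations are given as a rotation vector (axis times angle).
In Python, from bench import move_to, move_straight, goto_joints, release, clamp, pause, inverse_kinematics, sense, capture, PlanningError, job_done, regions_of, spot_point, grip_depth gives the robot as it stands. Calls block until the motion is done:
- move_to(position, orientation): joint-space move of the TCP to a pose.
- move_straight(position, feed=0.15, rot=None, until_force=None): straight line of the TCP; rot=None keeps the orientation; feed is the mean speed in m/s. With until_force (N) it stops when the force on the tool has changed by that much, and returns True; else False.
- goto_joints(angles): joint-space move.
- release() and clamp(squeeze=None): open the fingers fully, or close them until they stop; squeeze is the grip in N (None keeps the last).
- pause(seconds).
- inverse_kinematics(position, orientation): joint angles nearest the present ones, or None.
- sense(): the state.
- capture(name): name is "side" or "top"; returns a dict with "pixels" (480x640x3 uint8, red, green, blue), "range_z" (480x640 float32, m along the optical axis (not along the pixel's ray), 0 where there is no reading), "fx", "fy", "cx", "cy" (pixels), "k1" (the pictures are not rectified: a ray, as slopes to the right and down, at radius r is drawn at 1 + k1 r^2 times it, then the intrinsics apply), "origin" and "attitude" of the camera in the world. Camera axes: x right, y up, looking along -z (the intrinsics and any distortion apply to the point x, -y, -z); pixel columns grow to the right and rows downward; lengths in m; the calibration is good to about 2 mm. A picture is of the moment at which its call begins.
A pose or a line that the arm cannot do raises PlanningError and nothing moves.
- job_done(): hands the job in, once; it reports no verdict.
Trained networks look in a picture, given as the dict that the camera call returned (one of the last four; its "shot" number tells which), for a name from the list of things; names that differ only in an ending like _2 or _b are one class to them, and where a whole thing is asked for, a point or a joint stands for the part that bears it (a point fixed in the world has none). Each returns a list of dicts, best first, with "p" (0 to 1); they miss things now and then, are a little off and sometimes report something else, mostly with a low value. They report only what shows in the picture. A call takes as long as a camera call. They do not tell look-alikes from the thing itself.
- regions_of(picture, target): "mask" (480x640 bool, what is visible of it) and "pixel" ([column, row] in pixels, amid what is visible of it).
- spot_point(picture, target): "pixel" ([column, row] in pixels: a listed point, or the origin of a listed thing).
The state is a dict: "time_s": time; "joint_pos": joint angles; "qd": joint speeds; "tau": joint torques, N m; "eef_pos": TCP position; "tcp_rot": TCP orientation; "wrist_force": force on the tool from outside, world axes, zero at the start; "ft_torque": the same for the moment, N m; "finger_gap": opening from 0.0 (shut) to 1.0 (fully open).
Only numpy, scipy, OpenCV 4.12 (cv2) and the standard library are available. Lean on these libraries where they do the work, as an engineer would, in place of code of your own. Each camera call takes 0.05 s, during which the arm holds its last target.

## Task

Put away the spanner with the round eye: pinched by the eye it swings down in a loosened grip, so let it hang straight down from the fingers, well clear of the worktop, clamp it again, and stand it eye up in the pocket of the open tool case and let go. Then swing the case's cap shut and press its front edge down until it clicks past the catch. Leave the spanner with jaws at both ends, the small white box, the screw box and the can where they are.

Things in the scene. Friction and masses are not known exactly. Their poses are not given: they have to be found in the camera images.
- eye_spanner: Flat steel spanner to put away, 150 mm, ~0.28 kg, lying flat at any yaw. One end a round eye (dark middle), the other an open two-pronged jaw 36 mm wide, 12 mm thick; shank 24 mm wide, 8 thick. Origin mid-length, mid-thickness (lies 6 mm up); x runs along the shank to the eye, z is normal to the flat. Eye centre x = +53 mm, jaw tip -75, centre of mass about -9 mm.
- eye (a point): Centre of that eye, mid-thickness; spanner's axes. Disc 44 mm in diameter, 12 mm thick, bevelled: a 7 mm band of the rim has the full diameter. Pinched across the diameter, square to the shank: at 40 N it droops only part way; at 8 to 12 N it swings to hang jaw-down within a second; at 5 N it creeps out of the fingers, at 3 N it falls.
- double_spanner: A spanner to leave alone: the same steel and length (150 mm) and thickness, but with an open jaw at both ends and no round eye. Origin at its middle, 6 mm above the worktop.
- case: Tool case: grey upright block screwed down, 84 (x) x 100 (y) x 104 mm high, screw lugs at its foot out to y = +-75. Origin: centre of underside; front (catch) faces its own -x. Pocket from the top: 98 mm deep, 26 wide in x, 50 in y, mouth chamfered 5 mm. The spanner stands in it with the jaw's width along the case's y; then its origin is ~81 and the eye's centre ~134 mm above the underside.
- case_pocket (a point): Centre of the pocket's mouth (case x = +8, y = 0, z = 104 mm); axes as the case. The eye stays above the mouth, under the shut cap.
- case_cap (a joint): Hinge of the black cap, rad: 0 = shut and caught, 1.75 = fully open, leaning back. Stiff hinge (~0.1 N m): the cap stays where it is left. Coming down, its nib meets the sprung catch at about 0.13 rad; about 10 N on the front edge presses it past, to 0, where it stays.
- cap_hinge (a point): Middle of the hinge line, top rear edge of the block (case x = +42, z = 104 mm); axes turn with the cap (the case's when shut). Cap: hollow box, open below, 4 mm walls, 100 mm wide; in this frame x = -84 to 0, z = 0 to 62 mm. Open at 1.57 rad its outer top face stands upright 62 mm behind the hinge.
- cap_front (a point): Where to press: on the cap's outer top face, 12 mm from its front edge, mid-width (x = -72, z = +62 mm in the frame of cap_hinge); 166 mm above the worktop when shut. The steel catch tongue stands at mid-front of the case, up to 119 mm above the worktop, 53 mm ahead of the case's origin.
- nail_box: Small whitish card box, 50 x 50 x 52 mm high, standing just beyond the spanners (a like one farther back is fixed); origin at the centre of its underside. Leave alone. Other clutter is fixed: a timber 79 mm high lying on the near side (far face at x = 0.41 m, y = -0.18 to +0.06), a flange on a block at the far right, things beyond 0.75 m.
- screw_box: Yellow and black card box, 86 x 85 x 81 mm high; origin at the centre of its underside. Leave alone.
- solvent_can: Tall tinplate can, 108 x 173 mm and 278 mm high with its cap and strap handle, standing beyond the case on the right; origin at the centre of its underside. Leave alone.
Not all that is in view belongs to the job. Of the things like the case, leave any that is orange or yellow; of the rest the larger one is meant.

How it is judged:
On the way, in this order (a step that is already met when the one before it is completed fails the run):
1. the eye spanner hangs straight down in the fingers, eye up, lifted well clear of the worktop (angle between eye_spanner's own x axis and vertical below 0.2 rad and height (world z) of eye_spanner above 0.12 m and contact force between the fingers and eye_spanner above 1 N), for 0.2 s.
2. the eye spanner stands in the case's pocket, eye up, and the fingers have let go of it (angle between eye_spanner's own x axis and vertical below 0.3 rad and z of eye_spanner in the frame of case below 0.09 m and horizontal distance between eye_spanner and case_pocket below 0.025 m and contact force between the fingers and eye_spanner below 0.1 N), for 0.2 s.
At the end, for the whole second after the job is handed in: The eye spanner stands at rest in the case's pocket, eye up (within 0.3 rad of upright, its origin less than 90 mm above the case's underside and within 25 mm of the pocket's centre line), and the cap is shut past its catch (case_cap below 0.035 rad) (value of joint case_cap below 0.035 rad and angle between eye_spanner's own x axis and vertical below 0.3 rad and z of eye_spanner in the frame of case below 0.09 m and horizontal distance between eye_spanner and case_pocket below 0.025 m and linear speed of eye_spanner below 0.03 m/s); the robot touches nothing.
It fails at once if the double-ended spanner, the small box, the screw box or the can was shifted by more than 30 mm (distance of any of double_spanner, nail_box, screw_box, solvent_can from where it was at the start of the episode above 0.03 m).
It also fails if it takes over 72 s, if anything falls off the work surface, if the arm or the gripper's body presses on something with over 40 N, if the wrist force passes 120 N, or if a joint passes its speed limit or range.

## Working session

There is one attempt and no reset: what is moved stays moved. The work goes in short steps, each a Python script; the robot and the scene stay as the last script left them, time stands still between calls to the robot, and variables do not carry over. Pictures are saved under pics/ and viewed, and the job is handed in when it is done.

```bash
ls; mkdir -p pics; python3 - <<'E'
from bench import *
import cv2
s=sense(); print(s); print(grip_depth)
for n in ("side","top"):
    c=capture(n); cv2.imwrite(f"pics/{n}0.png",c["pixels"][:,:,::-1]); print(n,{k:c[k] for k in c if k not in("pixels","range_z")})
E
```

```text
pics
{'time_s': 0.0, 'joint_pos': array([ 1.01297072e+00,  2.76596392e-01,  1.50609515e+00,  2.87195337e-05,
        1.36068634e+00, -1.20987103e-01]), 'qd': array([ 3.05208135e-04, -9.51136208e-04, -5.54778135e-04,  4.97030297e-04,
        2.86049719e-04, -2.35791041e-05]), 'tau': array([ 2.86514542e-04, -4.16783059e+01, -2.45803910e+01, -3.17765534e-04,
        1.07578209e-02, -1.21754367e-07]), 'eef_pos': array([0.24298981, 0.52057915, 0.23045404]), 'tcp_rot': array([-1.38551904, -0.88045287,  0.88311705]), 'wrist_force': array([-0.24001085,  0.91510876, -1.32962204]), 'ft_torque': array([-0.01241955,  0.00383542,  0.02157966]), 'finger_gap': 1.001944616557414}
-0.0187
side {'fx': 468.35337298271975, 'fy': 468.35337298271975, 'cx': 316.34929545962535, 'cy': 240.17657817725035, 'k1': 0.0010193989196880327, 'origin': array([ 0.50876236, -0.51037969,  0.72192518]), 'attitude': array([ 0.85003427, -0.00844588, -0.04822   ]), 'shot': 1}
top {'fx': 455.3155468308141, 'fy': 455.3155468308141, 'cx': 315.91848775255033, 'cy': 243.5371678428154, 'k1': 0.009573041211914149, 'origin': array([ 0.09467785, -0.03512358,  0.81660251]), 'attitude': array([ 0.54855178, -0.34347051, -1.03426011]), 'shot': 2}
```

View pics/side0.png

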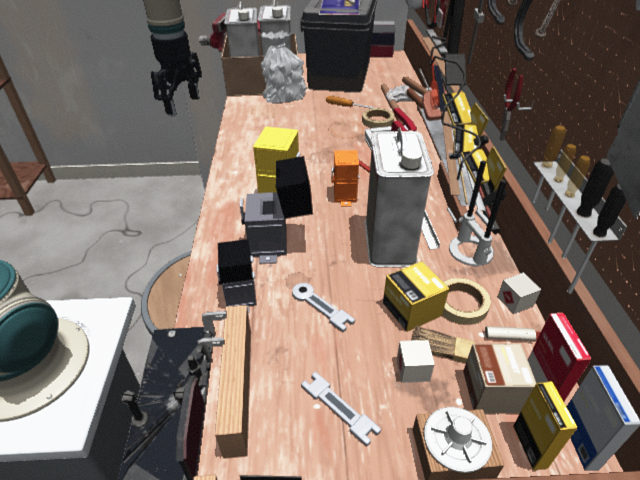

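View pics/top0.png

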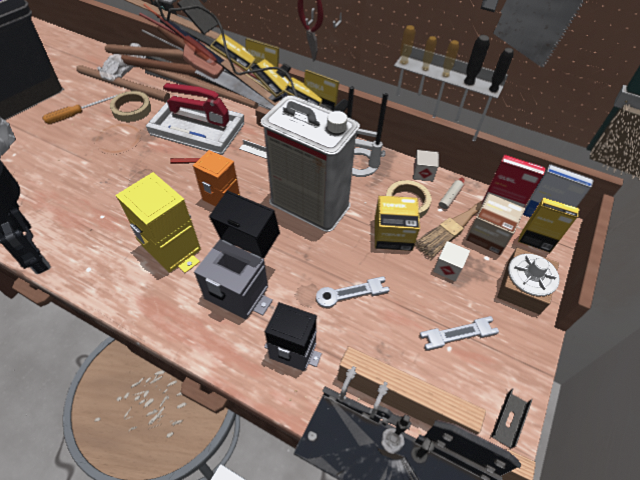

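```bash
cat > h.py <<'E'
from bench import *
import numpy as np, cv2
from scipy.spatial.transform import Rotation as R
def ray(c,px):
    d=np.array([(px[0]-c["cx"])/c["fx"],(px[1]-c["cy"])/c["fy"]]); u=d.copy()
    for _ in range(10): u=d/(1+c["k1"]*(u@u))
    v=R.from_rotvec(c["attitude"]).apply([u[0],-u[1],-1]); return c["origin"],v
def onz(c,px,z):
    o,v=ray(c,px); return o+v*(z-o[2])/v[2]
def depthpt(c,px):
    o,v=ray(c,px); d=c["range_z"][int(round(px[1])),int(round(px[0]))]; return o+v*d
def cloud(c,mask):
    r,cc=np.nonzero(mask&(c["range_z"]>0))
    K=np.array([[c["fx"],0,c["cx"]],[0,c["fy"],c["cy"]],[0,0,1]])
    x=(cc-c["cx"])/c["fx"];y=(r-c["cy"])/c["fy"];u,w=x.copy(),y.copy()
    for _ in range(10):
        q=1+c["k1"]*(u*u+w*w);u=x/q;w=y/q
    d=c["range_z"][r,cc]
    return c["origin"]+R.from_rotvec(c["attitude"]).apply(np.c_[u*d,-w*d,-d])
def proj(c,p):
    q=R.from_rotvec(c["attitude"]).inv().apply(np.asarray(p)-c["origin"]); u=np.array([q[0],-q[1]])/-q[2]
    u=u*(1+c["k1"]*u@u); return u*[c["fx"],c["fy"]]+[c["cx"],c["cy"]]
def tri(c1,p1,c2,p2):
    o1,v1=ray(c1,p1);o2,v2=ray(c2,p2)
    t=np.linalg.lstsq(np.c_[v1,-v2],o2-o1,rcond=None)[0]
    a=o1+v1*t[0];b=o2+v2*t[1]; return (a+b)/2,np.linalg.norm(a-b)
E
python3 - <<'E'
from h import *
np.set_printoptions(precision=4,suppress=True)
C={n:capture(n) for n in("side","top")}
for t in ["eye","eye_spanner","case","case_pocket","cap_hinge","cap_front"]:
    for n,c in C.items():
        for d in spot_point(c,t)[:3]:
            try: print(t,n,round(d["p"],2),np.round(d["pixel"],1),depthpt(c,d["pixel"]))
            except Exception as e: print(t,n,d,e)
for t in ["eye_spanner","case","case_cap","eye"]:
    for n,c in C.items():
        for i,d in enumerate(regions_of(c,t)[:3]):
            m=d["mask"];P=cloud(c,m)
            print("R",t,n,round(d["p"],2),np.round(d["pixel"]),m.sum(),np.percentile(P,[2,50,98],axis=0).tolist())
            np.save(f"pics/m_{t}_{n}_{i}.npy",m)
E
```

```text
eye side 0.96 [302.4 290.4] [0.5018 0.1438 0.0114]
eye top 0.92 [325.3 296.8] [0.4963 0.1481 0.0127]
eye_spanner side 0.62 [321.1 306.9] [0.5379 0.0999 0.0087]
eye_spanner top 0.86 [351.5 289.6] [0.5385 0.11   0.009 ]
case side 0.82 [345.3 194.1] [0.6183 0.4539 0.0257]
case side 0.81 [265.5 240.6] [0.425  0.2633 0.0464]
case side 0.68 [282.3 198.9] [0.4683 0.2649 0.156 ]
case top 0.86 [291.3 353. ] [0.3444 0.1363 0.0655]
case top 0.85 [170.2 247.9] [0.4184 0.4593 0.065 ]
case top 0.63 [239.3 291.5] [0.3862 0.2665 0.1038]
case_pocket side 0.95 [347.6 169.6] [0.6221 0.4567 0.0967]
case_pocket side 0.84 [268.  205.8] [0.4311 0.3395 0.0837]
case_pocket side 0.84 [278.  158.1] [0.4557 0.4481 0.1409]
case_pocket top 0.92 [219.  174.5] [0.5987 0.4604 0.1102]
case_pocket top 0.8 [234.5 262.5] [0.445  0.321  0.0787]
case_pocket top 0.68 [292.9 333.4] [0.3578 0.1394 0.1169]
cap_hinge side 0.75 [251.3 265.7] [0.406  0.1391 0.0922]
cap_hinge side 0.73 [359.  169.8] [ 0.6717  0.6045 -0.0008]
cap_hinge side 0.68 [296.3 167.2] [0.4991 0.3282 0.1902]
cap_hinge top 0.95 [298.5 321.4] [0.3814 0.1422 0
[... 3423 characters left out ...]
995235238828]]
R case_cap top 0.62 [214. 170.] 1113 [[0.5887244600201822, 0.45631218853068367, 0.07227329144663541], [0.6077433724147259, 0.4809582168470249, 0.11010518387218204], [0.6448709955210825, 0.5228511877210753, 0.11418894646387293]]
R eye side 0.84 [322. 305.] 1002 [[0.48442006940769056, 0.045838785807928155, -0.0013078936170213226], [0.5396238832007058, 0.10294058151577057, 0.009027729000660845], [0.593790682979015, 0.1643793723196923, 0.012387623910272655]]
R eye top 0.97 [352. 293.] 989 [[0.4815708436622427, 0.05096836159759032, 0.003413429991026211], [0.5314350377748789, 0.11232849376112347, 0.009838670563051322], [0.5885431750005411, 0.16453913861405572, 0.013226114231210274]]
```

```bash
python3 - <<'E'
from h import *
np.set_printoptions(precision=4,suppress=True)
C={n:capture(n) for n in("side","top")}
allc=[]
# case top, case block: raw depth in box
for n,c in C.items():
    P=cloud(c,np.ones((480,640),bool))
    b=P[(P[:,0]>.33)&(P[:,0]<.56)&(P[:,1]>.2)&(P[:,1]<.42)]
    t=b[abs(b[:,2]-.104)<.005]
    r=cv2.minAreaRect((t[:,:2]*1000).astype(np.float32)); print(n,"top",len(t),r, np.median(t[:,2]))
    t0=t[t[:,0]<.462]
    r=cv2.minAreaRect((t0[:,:2]*1000).astype(np.float32)); print(n,"top0",len(t0),r)
    hi=b[b[:,2]>.19]; print("cap hi",hi.max(0),hi.min(0)); 
    # front and side faces
    np.save(f"pics/P_{n}.npy",b)
    # catch tongue
    # spanner
    s=P[(P[:,0]>.47)&(P[:,0]<.61)&(P[:,1]>.03)&(P[:,1]<.18)&(P[:,2]>.0055)&(P[:,2]<.02)]
    r=cv2.minAreaRect((s[:,:2]*1000).astype(np.float32)); print(n,"sp",len(s),r,np.percentile(s[:,2],[5,50,95]))
    m=s[:,:2].mean(0);u,w,v=np.linalg.svd(s[:,:2]-m);print(m,v[0], np.degrees(np.arctan2(v[0][1],v[0][0])))
    p=(s[:,:2]-m)@v.T; print(p.min(0),p.max(0))
E
```

```text
side top 838 ((441.3634338378906, 314.215576171875), (136.53005981445312, 104.45071411132812), 2.004565715789795) 0.10241383818305744
side top0 790 ((417.25311279296875, 313.3717041015625), (88.27985382080078, 104.45071411132812), 2.004565715789795)
cap hi [0.5176 0.3665 0.1966] [0.4588 0.2638 0.19  ]
side sp 869 ((539.54150390625, 107.39949035644531), (43.914188385009766, 149.84783935546875), 44.51365661621094) [0.0067 0.0093 0.0121]
[0.5391 0.1045] [ 0.6789 -0.7342] -47.23950420711939
[-0.0769 -0.0228] [0.0735 0.0212]
top top 2083 ((431.82672119140625, 316.006103515625), (123.36166381835938, 101.41920471191406), 1.064934492111206) 0.1031343608847678
top top0 1668 ((416.2731018066406, 315.69915771484375), (92.27134704589844, 101.31806182861328), 1.163805603981018)
cap hi [0.5156 0.3671 0.1983] [0.4552 0.2664 0.19  ]
top sp 959 ((537.2341918945312, 110.1053466796875), (42.73710632324219, 148.92477416992188), 44.26951599121094) [0.0072 0.0101 0.0129]
[0.533  0.1111] [-0.6783  0.7348] 132.709061221334
[-0.0778 -0.0224] [0.0708 0.0205]
```

```bash
python3 - <<'E'
import cv2
a=cv2.imread("pics/side0.png");b=cv2.imread("pics/top0.png")
x=cv2.resize(a[140:340,200:360],None,fx=3,fy=3,interpolation=3)[:600]
y=cv2.resize(b[180:340,180:400],None,fx=3.6,fy=3.6,interpolation=3)
cv2.imwrite("pics/c1.png",x);cv2.imwrite("pics/c2.png",y[:600,:800])
E
```

```text
(no output)
```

View pics/c1.png

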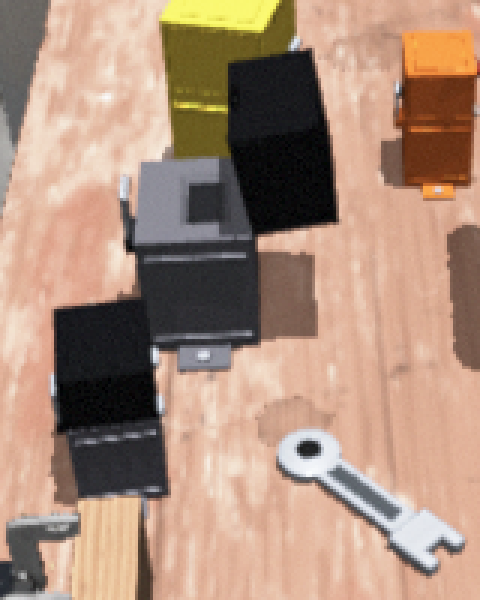

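View pics/c2.png

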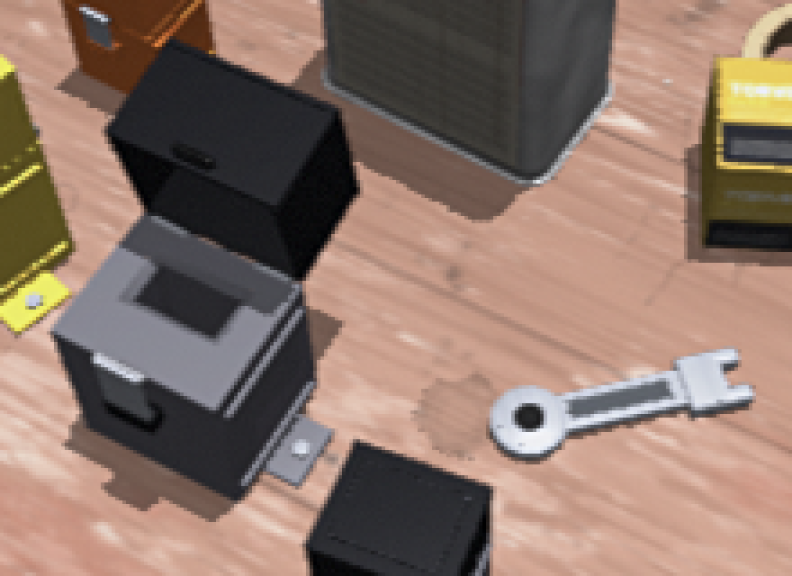

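```bash
python3 - <<'E'
from h import *
np.set_printoptions(precision=4,suppress=True)
S=capture("side");T=capture("top")
def s(x,y):return np.array([200+x/3-.33,140+y/3-.33])
def t(x,y):return np.array([180+x/3.6-.36,180+y/3.6-.36])
Q={}
for k,a,b in [("F-",s(135,247),t(222,410)),("F+",s(143,160),t(53,335)),("R-",s(258,250),t(300,290)),("eye",s(309,449),t(530,417)),("eyenn",*[spot_point(c,"eye")[0]["pixel"] for c in(S,T)]),("pocketnn",np.array([268,205.8]),np.array([234.5,262.5]))]:
    Q[k]=tri(S,a,T,b);print(k,Q[k], onz(S,a,.104 if k[0] in"FRp" else .012), onz(T,b,.104 if k[0] in "FRp" else .012))
# vertical face fits using depth
for n in("side","top"):
    b=np.load(f"pics/P_{n}.npy")
    f=b[(b[:,2]>.02)&(b[:,2]<.095)]
    fy=f[(f[:,1]<.275)&(f[:,0]>.385)&(f[:,0]<.45)]; 
    if len(fy)>30:
        p=np.polyfit(fy[:,0],fy[:,1],1);print(n,"-y face",len(fy),np.degrees(np.arctan(p[0])),np.polyval(p,.415))
    fx=f[(f[:,0]<.387)&(f[:,1]>.275)&(f[:,1]<.36)]
    if len(fx)>30:
        p=np.polyfit(fx[:,1],fx[:,0],1);print(n,"-x face",len(fx),np.degrees(np.arctan(-p[0])),np.polyval(p,.315))
    # cap rear-top face etc.
    h=b[(b[:,2]>.13)]
    print("cap", np.percentile(h,[1,50,99],axis=0))
E
```

```text
F- (array([0.3857, 0.2623, 0.1013]), np.float64(0.00041533692784578424)) [0.3864 0.2592 0.104 ] [0.3844 0.261  0.104 ]
F+ (array([0.383 , 0.3639, 0.1012]), np.float64(0.005765240710171519)) [0.3852 0.3635 0.104 ] [0.3792 0.3601 0.104 ]
R- (array([0.4715, 0.2723, 0.0867]), np.float64(0.000681004957285996)) [0.4723 0.2507 0.104 ] [0.4629 0.2653 0.104 ]
eye (array([0.5022, 0.1476, 0.01  ]), np.float64(0.0007751920972512149)) [0.5025 0.1462 0.012 ] [0.5008 0.1469 0.012 ]
eyenn (array([0.4979, 0.1431, 0.0127]), np.float64(0.002676044634683586)) [0.4969 0.1424 0.012 ] [0.4995 0.1441 0.012 ]
pocketnn (array([0.4331, 0.3086, 0.106 ]), np.float64(0.002174147608676316)) [0.4335 0.3126 0.104 ] [0.433  0.3087 0.104 ]
side -y face 773 0.8429031904691004 0.2640363578562423
side -x face 45 -2.9045286358806393 0.3767182770818545
cap [[0.4569 0.2631 0.1312]
 [0.4911 0.2726 0.1858]
 [0.5253 0.3624 0.1952]]
top -y face 462 1.011165353978133 0.265489240054908
top -x face 528 0.9472451341126911 0.3796197262581608
cap [[0.4532 0.2663 0.1326]
 [0.4824 0.3054 0.1892]
 [0.5175 0.3656 0.1961]]
```

```bash
cat > ov.py <<'E'
from h import *
import sys
def draw(cx,cy,yaw,sp,spyaw,cap,tag):
    C={n:capture(n) for n in("side","top")}
    Rz=R.from_euler("z",yaw)
    for n,c,win,k in [("side",C["side"],(200,140,160,200),3),("top",C["top"],(180,180,220,160),3.6)]:
        im=c["pixels"][:,:,::-1].copy();x0,y0,w,h=win
        big=cv2.resize(im[y0:y0+h,x0:x0+w],None,fx=k,fy=k,interpolation=3)
        P=lambda p:(tuple(int(round(v)) for v in ((proj(c,p)+.5-[x0,y0])*k)))
        def L(pts,col):
            q=[P(p) for p in pts]
            for a,b in zip(q,q[1:]):cv2.line(big,a,b,col,1,cv2.LINE_AA)
        W=lambda p:Rz.apply(p)+[cx,cy,0]
        r=lambda xa,xb,ya,yb,z:[W([x,y,z]) for x,y in((xa,ya),(xb,ya),(xb,yb),(xa,yb),(xa,ya))]
        L(r(-.042,.042,-.05,.05,.104),(0,255,0));L(r(-.042,.042,-.05,.05,.0),(0,255,0))
        L(r(-.010,.026,-.03,.03,.104),(0,0,255)); L(r(-.005,.021,-.025,.025,.099),(0,255,255))
        Ry=R.from_euler("y",cap)
        def H(p): return W(Ry.apply(p)+[.042,0,.104])
        for z in(0,.062): L([H([x,y,z]) for x,y in((-.084,-.05),(0,-.05),(0,.05),(-.084,.05),(-.084,-.05))],(255,0,255))
        Rs=R.from_euler("z",spyaw);V=lambda p:Rs.apply(p)+sp
        a=np.linspace(0,2*np.pi,40)
        L([V([.053+.022*np.cos(t),.022*np.sin(t),.0035]) for t in a],(0,255,0))
        L([V(p) for p in([.03,.012,.004],[-.05,.012,.004],[-.05,.018,.006],[-.075,.018,.006],[-.075,-.018,.006],[-.05,-.018,.006])],(0,255,0))
        cv2.imwrite(f"pics/{tag}_{n}.png",big[:600,:800])
E
python3 - <<'E'
from ov import *
y=np.radians(132.7); e=np.array([.5015,.147]); sp=np.r_[e-.053*np.array([np.cos(y),np.sin(y)]),.006]; print(sp)
draw(.422,.315,np.radians(1),sp,y,1.75,"o1")
E
```

```text
[0.53744246 0.10804953 0.006     ]
```

View pics/o1_side.png

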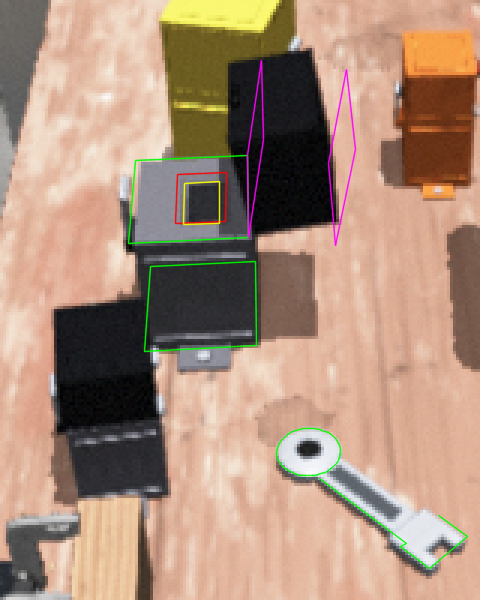

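View pics/o1_top.png

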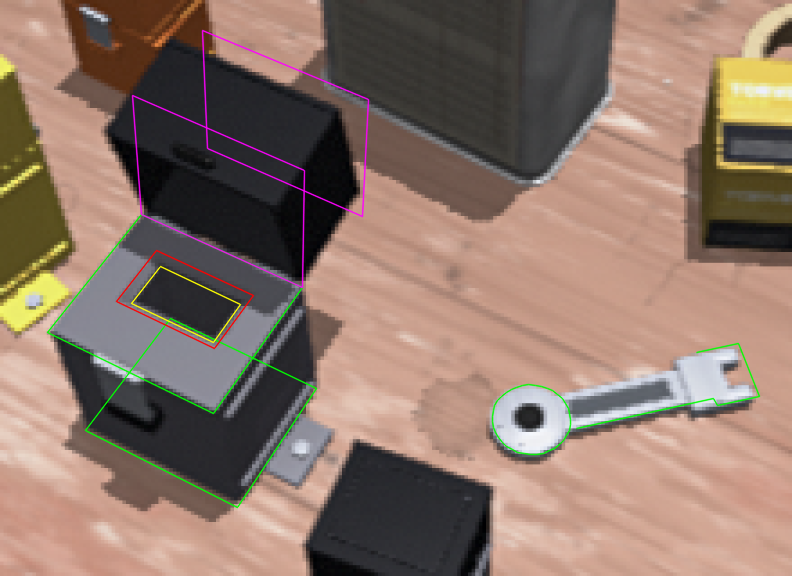

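```bash
cat >> h.py <<'E'
def ori(jaw,tilt=0,az=0):
    """jaw yaw (rad); fingers down, tilted by tilt toward azimuth az"""
    y=np.array([np.sin(tilt)*np.cos(az),np.sin(tilt)*np.sin(az),-np.cos(tilt)])
    x=np.array([np.cos(jaw),np.sin(jaw),0]); x-=y*(x@y); x/=np.linalg.norm(x)
    return R.from_matrix(np.c_[x,y,np.cross(x,y)]).as_rotvec()
E
python3 - <<'E'
from h import *
np.set_printoptions(precision=3,suppress=True)
J=np.radians(42.7);ca=np.radians(1)
for k in(0,np.pi):
    print("pick",inverse_kinematics([.5015,.147,.3],ori(J+k)),inverse_kinematics([.5015,.147,.001],ori(J+k)))
    for t in(0,25,40):
        print("place",t,inverse_kinematics([.432,.314,.13],ori(np.pi/2+ca+k,np.radians(t),ca)),inverse_kinematics([.432,.314,.3],ori(np.pi/2+ca+k,np.radians(t),ca)))
E
```

```text
pick [ 0.152  0.164  1.486  0.     1.492 -0.593] [ 0.152  0.435  1.928  0.     0.778 -0.593]
place 0 [ 0.498  0.293  1.75  -0.     1.099 -1.09 ] [ 0.498  0.182  1.463 -0.     1.496 -1.09 ]
place 25 [ 0.675  0.171  2.03  -0.45   0.636 -0.59 ] [ 0.675  0.013  1.74  -0.302  1.054 -0.808]
place 40 [ 0.813  0.183  2.198 -1.156  0.525  0.193] [ 0.813 -0.034  1.917 -0.661  0.845 -0.431]
pick [0.152 0.164 1.486 0.    1.492 2.548] [ 0.152  0.435  1.928 -0.     0.778  2.548]
place 0 [ 0.498  0.293  1.75  -0.     1.099  2.052] [ 0.498  0.182  1.463 -0.     1.496  2.052]
place 25 [ 0.675  0.171  2.03  -0.45   0.636  2.552] [ 0.675  0.013  1.74  -0.302  1.054  2.334]
place 40 None None
```

```bash
python3 - <<'E'
from h import *
np.set_printoptions(precision=3,suppress=True)
o=ori(np.radians(42.7))
p=sense()["eef_pos"]
move_straight([p[0],p[1],.32],feed=.25)
move_to([.5015,.147,.30],o)
move_straight([.5015,.147,.06],feed=.25)
print(sense()["wrist_force"])
c=capture("side");cv2.imwrite("pics/a_side.png",cv2.resize(c["pixels"][100:340,200:460,::-1],None,fx=3,fy=3)[:600])
print(move_straight([.5015,.147,.001],feed=.06,until_force=8))
s=sense();print(s["time_s"],s["eef_pos"],s["wrist_force"])
E
```

```text
[-0.153 -0.344 -0.103]
False
6.0667 [0.502 0.147 0.001] [-0.423  0.45  -0.567]
```

View pics/a_side.png

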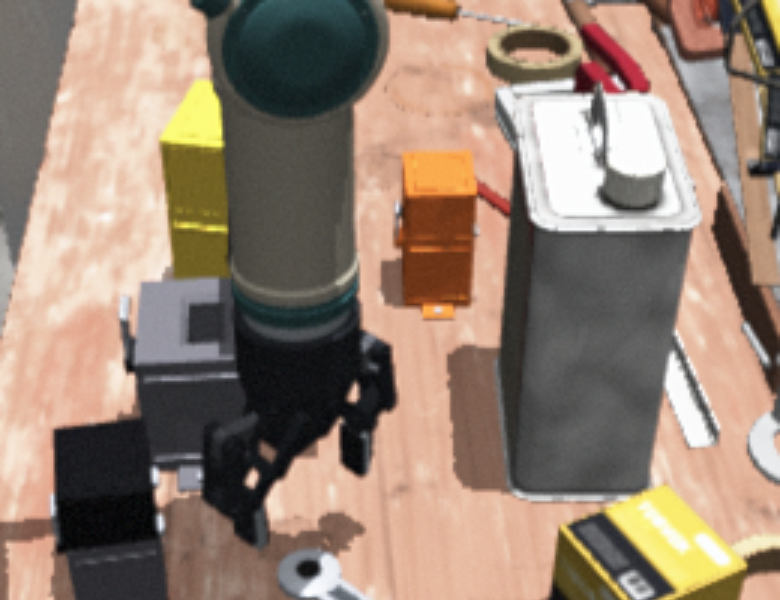

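```bash
python3 - <<'E'
from h import *
np.set_printoptions(precision=3,suppress=True)
clamp(60)
s=sense();print(s["time_s"],s["eef_pos"],s["wrist_force"],s["finger_gap"])
for n in("side","top"):
    c=capture(n);x,y=(240,220) if n=="side" else (260,200)
    cv2.imwrite(f"pics/b_{n}.png",cv2.resize(c["pixels"][y:y+150,x:x+200,::-1],None,fx=4,fy=4)[:600])
E
```

```text
6.5667 [0.502 0.147 0.002] [-1.186  0.102  5.46 ] 0.47818271339051416
```

View pics/b_side.png

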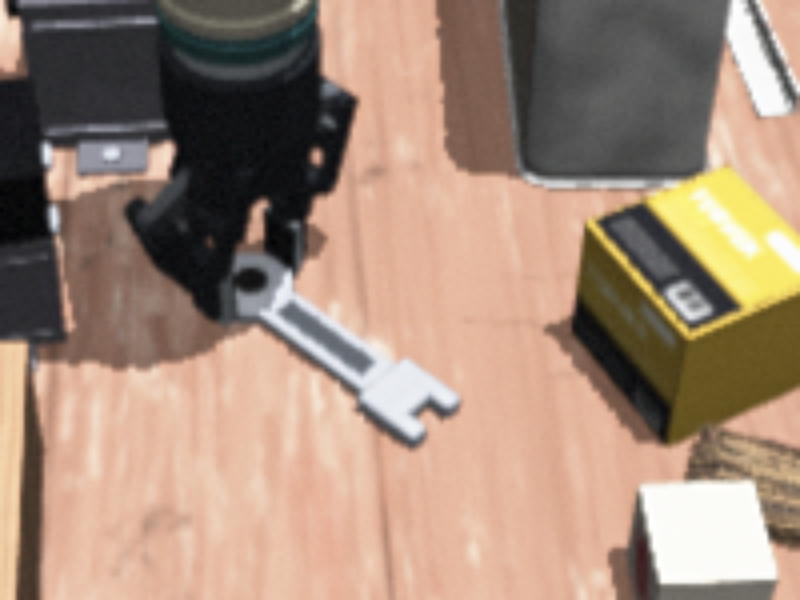

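View pics/b_top.png

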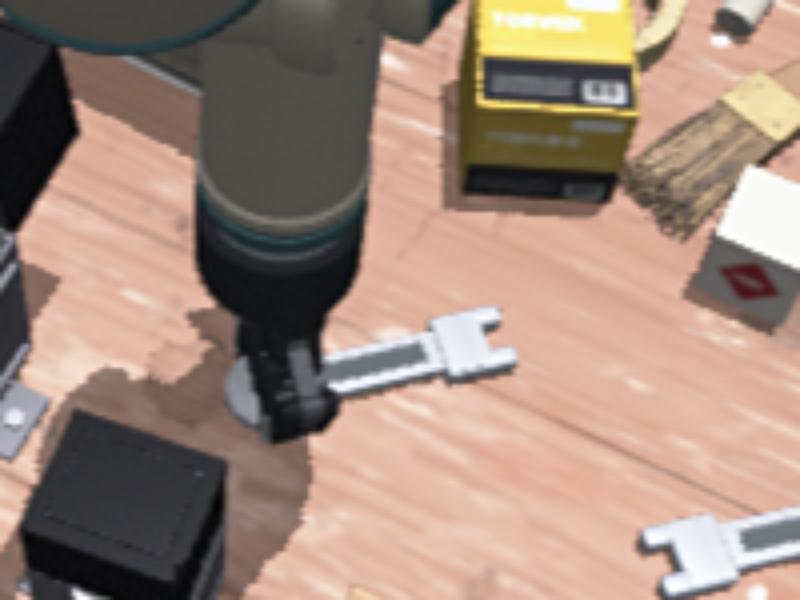

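```bash
python3 - <<'E'
from h import *
c=capture("side")
np.set_printoptions(precision=1,suppress=True)
p=sense()["eef_pos"];j=np.array([np.cos(np.radians(42.7)),np.sin(np.radians(42.7)),0]);q=np.array([-j[1],j[0],0])
im=cv2.resize(c["pixels"][220:370,240:440,::-1],None,fx=4,fy=4)
for a,b,z,col in[(0,0,.012,(0,0,255)),(-.022,0,.012,(255,0,0)),(.022,0,.012,(255,0,0)),(-.022,.011,.03,(0,255,0)),(-.022,-.011,.03,(0,255,0)),(.022,-.011,.03,(0,255,0)),(.022,.011,.03,(0,255,0))]:
    P=p*[1,1,0]+a*j+b*q+[0,0,z]; u=(proj(c,P)+.5-[240,220])*4; cv2.circle(im,tuple(int(v) for v in u),3,col,-1)
cv2.imwrite("pics/b2.png",im[120:420,60:560])
E
```

```text
(no output)
```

View pics/b2.png

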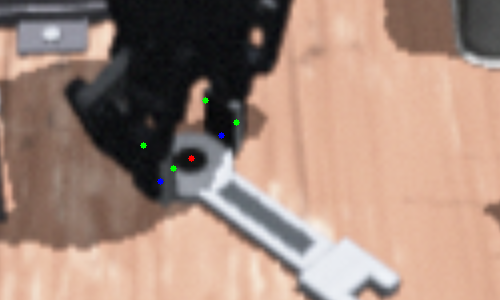

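```bash
python3 - <<'E'
from h import *
np.set_printoptions(precision=3,suppress=True)
move_straight([.5015,.147,.04],feed=.06)
move_straight([.5015,.147,.26],feed=.15)
pause(.3)
s=sense();print(s["time_s"],s["eef_pos"],s["wrist_force"],s["finger_gap"])
c=capture("side");cv2.imwrite("pics/d0.png",cv2.resize(c["pixels"][140:340,220:480,::-1],None,fx=3,fy=3)[:600])
E
```

```text
9.4333 [0.501 0.147 0.26 ] [ 0.356  0.925 -3.131] 0.477690665258642
```

View pics/d0.png

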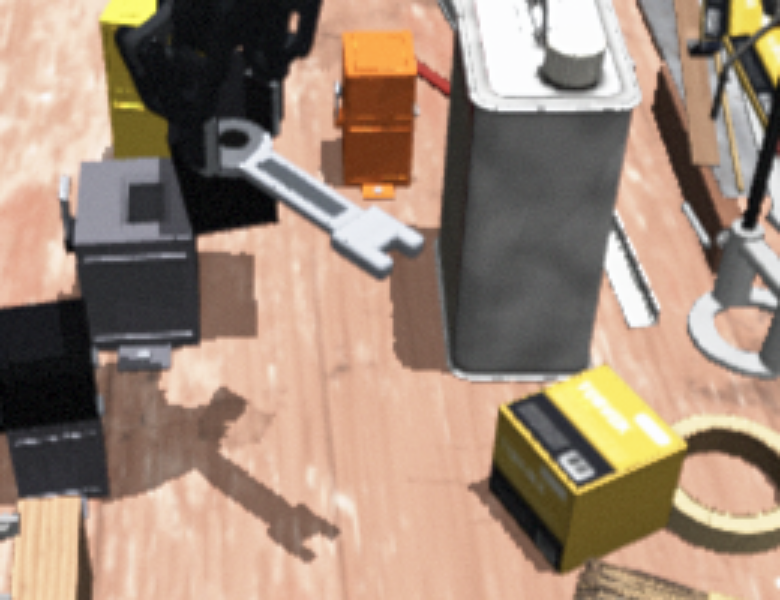

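```bash
python3 - <<'E'
from h import *
np.set_printoptions(precision=3,suppress=True)
try: clamp(10)
except Exception as e: print("ERR",e)
s=sense();print(s["time_s"],s["wrist_force"],s["finger_gap"])
pause(.7)
c=capture("side");cv2.imwrite("pics/d1.png",cv2.resize(c["pixels"][140:340,220:480,::-1],None,fx=3,fy=3)[:600])
s=sense();print(s["time_s"],s["wrist_force"],s["finger_gap"])
E
```

```text
9.7 [-0.668  0.334 -2.901] 0.4744184736164537
10.45 [ 0.11   0.114 -4.415] 0.47431425183359266
```

View pics/d1.png

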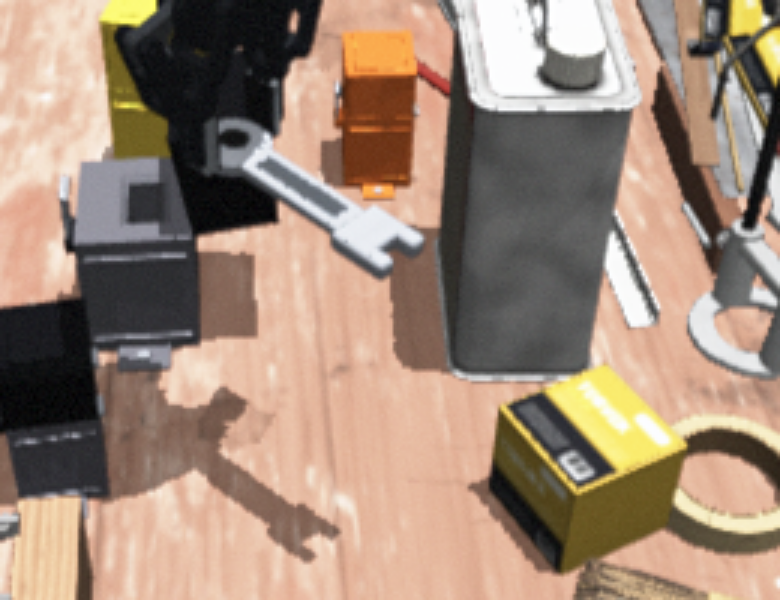

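View pics/d2.png

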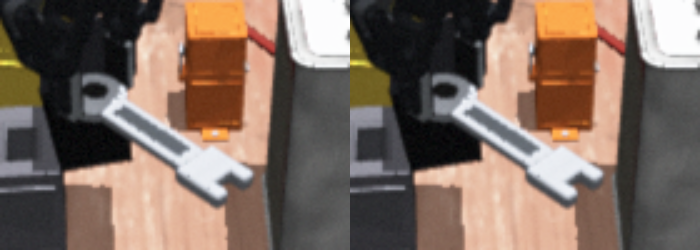

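```bash
cat >> h.py <<'E'
def droop(c,e,L=.18):
    """angle of steel-coloured points near eye e, excluding gripper"""
    P=cloud(c,np.ones((480,640),bool)).reshape(-1,3)
    rng=c["range_z"]>0; px=c["pixels"][rng].astype(int)
    m=(np.linalg.norm(P-e,axis=1)<L)&(px.min(1)>95)&(px.max(1)-px.min(1)<40)&(P[:,2]>.03)&(P[:,2]<e[2]+.02)&(P[:,0]>e[0]-.06)
    Q=P[m]
    return Q
E
python3 - <<'E'
from h import *
np.set_printoptions(precision=3,suppress=True)
c=capture("side");p=sense()["eef_pos"]
Q=droop(c,p); m=Q.mean(0);u,w,v=np.linalg.svd(Q-m,full_matrices=False);print(len(Q),m,v[0],w, Q.min(0),Q.max(0))
E
```

```text
974 [0.551 0.103 0.261] [-0.303  0.953  0.014] [1.261 1.074 0.073] [0.494 0.042 0.232] [0.666 0.242 0.272]
```

```bash
python3 - <<'E'
from h import *
np.set_printoptions(precision=3,suppress=True)
def look(t):
    c=capture("side");p=sense()["eef_pos"]
    Q=droop(c,p,.145); d=np.array([.678,-.735,0]); r=Q-p; Q=Q[(abs(r@[.735,.678,0])<.03)&(r@d>.02)];r=Q-p
    f=np.polyfit(r@d,r[:,2],1); s=sense()
    print(t,len(Q),"slope",round(f[0],3),"z0",round(f[1],4),s["time_s"],round(s["finger_gap"],4),s["wrist_force"])
look("8")
clamp(20);pause(.2);look("20")
clamp(8);pause(.3);look("8")
clamp(6);pause(.15);look("6")
E
```

```text
8 754 slope -0.064 z0 0.0056 12.2833 0.4764 [-0.24   1.429 -2.171]
20 760 slope -0.065 z0 0.0057 12.75 0.4803 [ 0.175  0.808 -4.034]
8 759 slope -0.068 z0 0.0058 13.3167 0.4716 [-0.186 -0.097 -2.668]
6 759 slope -0.067 z0 0.0058 13.7333 0.4748 [ 0.726  0.037 -3.226]
```

```bash
python3 - <<'E'
from h import *
np.set_printoptions(precision=3,suppress=True)
move_straight([.5015,.147,.03],feed=.2)
print(move_straight([.5015,.147,.003],feed=.05,until_force=25))
s=sense();print(s["time_s"],s["eef_pos"],s["wrist_force"])
release()
print(move_straight([.5015,.147,.001],feed=.05))
clamp(10)
s=sense();print(s["time_s"],s["eef_pos"],s["wrist_force"],s["finger_gap"])
c=capture("side");cv2.imwrite("pics/e0.png",cv2.resize(c["pixels"][220:370,240:440,::-1],None,fx=4,fy=4)[:600])
E
```

```text
False
15.725 [0.501 0.147 0.003] [-0.101  1.067 -1.554]
False
16.975 [0.501 0.147 0.001] [ 0.133 -0.371  2.746] 0.5016330288208413
```

View pics/e0.png

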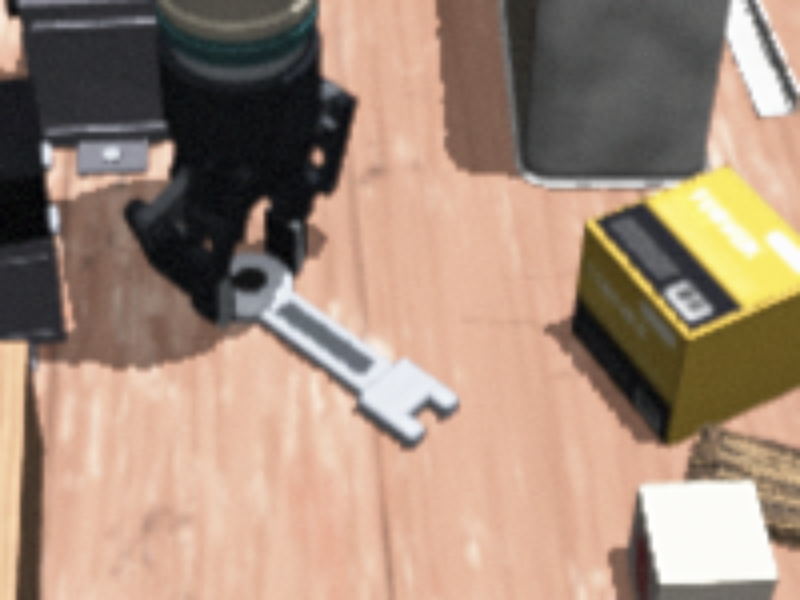

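```bash
python3 - <<'E'
from h import *
np.set_printoptions(precision=3,suppress=True)
ims=[]
def look():
    c=capture("side");ims.append(cv2.resize(c["pixels"][150:350,270:400,::-1],None,fx=2,fy=2));s=sense();print(s["time_s"],s["eef_pos"],s["wrist_force"],s["finger_gap"])
move_straight([.5015,.147,.04],feed=.06);look()
move_straight([.5015,.147,.12],feed=.1);look()
pause(.3);look()
cv2.imwrite("pics/e1.png",np.hstack(ims))
E
```

```text
17.875 [0.501 0.147 0.04 ] [ 0.134 -0.376 -2.059] 0.5023157088131049
18.875 [0.502 0.148 0.121] [-1.733  2.023  7.946] 0.4978345005034308
19.225 [0.502 0.148 0.121] [-1.376  1.53   7.02 ] 0.4978974568955815
```

View pics/e1.png

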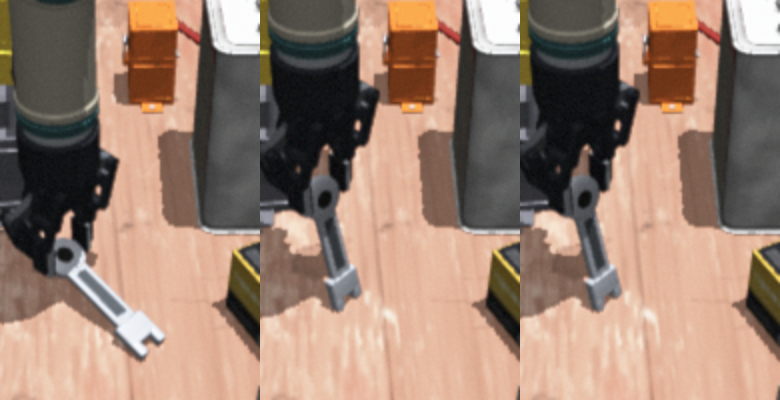

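```bash
python3 - <<'E'
from h import *
np.set_printoptions(precision=3,suppress=True)
move_straight([.5015,.147,.26],feed=.12);pause(.7)
ims=[]
for n,(x,y) in {"side":(230,100),"top":(240,130)}.items():
    c=capture(n);ims.append(cv2.resize(c["pixels"][y:y+200,x:x+130,::-1],None,fx=3,fy=3))
s=sense();print(s["time_s"],s["eef_pos"],s["wrist_force"],s["finger_gap"])
cv2.imwrite("pics/e2.png",np.hstack(ims))
E
```

```text
21.3417 [0.502 0.147 0.26 ] [ 0.737  0.071 -3.551] 0.49749113636054104
```

View pics/e2.png

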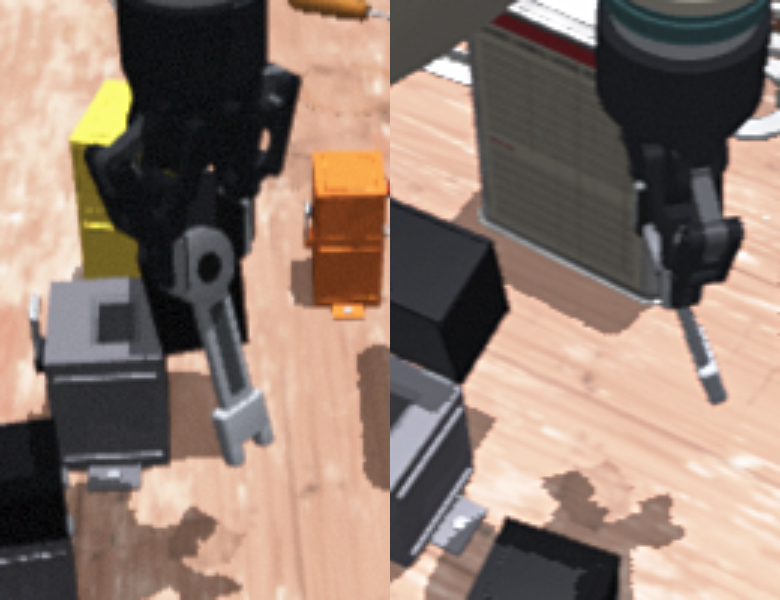

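```bash
cat >> h.py <<'E'
def shank(e,show=True):
    out=[]
    for n in("side","top"):
        c=capture(n)
        rng=c["range_z"]>0;P=cloud(c,rng);px=c["pixels"][rng].astype(int)
        r=P-e; m=(np.linalg.norm(r,axis=1)<.16)&(r[:,2]<-.03)&(px.min(1)>70)&(px.max(1)-px.min(1)<45)&(np.hypot(r[:,0],r[:,1])<.1)
        Q=P[m]; A=np.c_[Q[:,2]-e[2],np.ones(len(Q))]
        k=np.ones(len(Q),bool)
        for _ in range(3):
            f=np.linalg.lstsq(A[k],Q[k,:2],rcond=None)[0]; k=np.linalg.norm(Q[:,:2]-A@f,axis=1)<.02
        print(n,k.sum(),"dxy/dz",f[0],"at eye-100mm",f[1]-.1*f[0]-e[:2],"zmin",Q[k,2].min() if k.any() else None)
        out.append(f)
    return out
E
python3 - <<'E'
from h import *
np.set_printoptions(precision=3,suppress=True)
e=sense()["eef_pos"]+[0,0,.004]
shank(e); print(sense()["time_s"])
E
```

```text
side 547 dxy/dz [-0.211  0.22 ] at eye-100mm [ 0.019 -0.025] zmin 0.1407044049345827
top 196 dxy/dz [-0.141  0.257] at eye-100mm [ 0.007 -0.029] zmin 0.1402283156018843
21.4417
```

```bash
python3 - <<'E'
from h import *
np.set_printoptions(precision=3,suppress=True)
ca=np.radians(1)
def go(eye,t,f=None):
    t=np.radians(t);d=np.array([np.sin(t)*np.cos(ca),np.sin(t)*np.sin(ca),-np.cos(t)])
    p=np.array(eye)+.0045*d;o=ori(np.pi/2+ca,t,ca)
    print(inverse_kinematics(p,o))
    if f: move_straight(p,feed=f,rot=o)
    else: move_to(p,o)
E_=[.42,.19,.31]
go(E_,25); e=np.array(E_); print(sense()["time_s"]);shank(e)
go(E_,42); pause(.3); shank(e); print(sense()["time_s"])
ims=[]
for n,(x,y) in {"side":(200,60),"top":(200,100)}.items():
    c=capture(n);ims.append(cv2.resize(c["pixels"][y:y+200,x:x+130,::-1],None,fx=3,fy=3))
cv2.imwrite("pics/f0.png",np.hstack(ims))
E
```

```text
[ 0.396 -0.139  1.864 -0.185  1.016 -1.126]
22.0167
side 201 dxy/dz [0.167 0.08 ] at eye-100mm [-0.019 -0.015] zmin 0.1813319599819816
top 416 dxy/dz [ 0.127 -0.041] at eye-100mm [-0.018  0.   ] zmin 0.17994820577930848
[ 0.531 -0.224  2.072 -0.535  0.702 -0.749]
side 258 dxy/dz [-0.003  0.08 ] at eye-100mm [ 0.001 -0.013] zmin 0.18018691411678345
top 174 dxy/dz [0.034 0.202] at eye-100mm [-0.007 -0.002] zmin 0.17948008734591858
22.9667
```

View pics/f0.png

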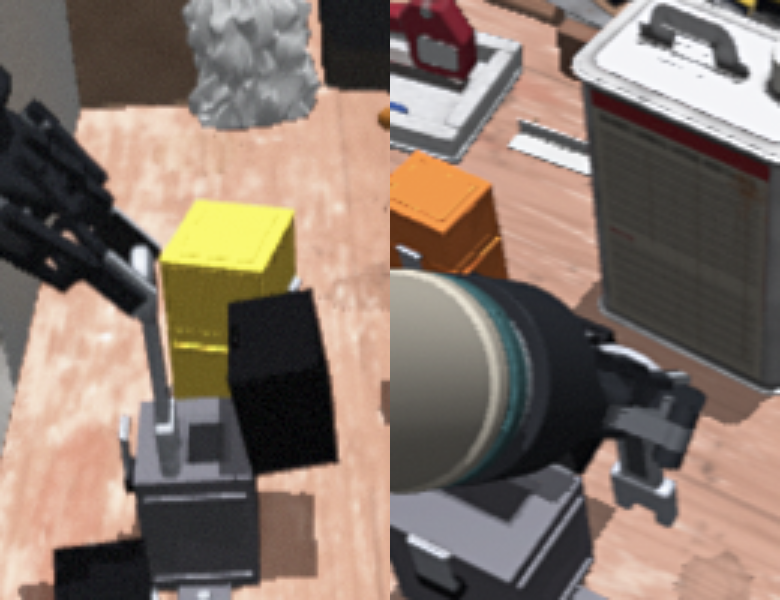

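```bash
python3 - <<'E'
from h import *
np.set_printoptions(precision=3,suppress=True)
ca=np.radians(1)
clamp(50)
s=sense();print(s["time_s"],s["eef_pos"],s["wrist_force"],s["finger_gap"])
e=np.array([.42,.19,.31]);shank(e)
for t in(36,38,40,42,44):
    for z in (.31,.22,.18,.15,.138):
        q=inverse_kinematics([.432,.314,z],ori(np.pi/2+ca,np.radians(t),ca)); print(t,z,q)
E
```

```text
23.2833 [0.423 0.19  0.307] [ 0.135  0.276 -3.425] 0.4795310574336335
side 282 dxy/dz [-0.064  0.073] at eye-100mm [ 0.006 -0.013] zmin 0.1765759307423157
top 129 dxy/dz [-0.065  0.378] at eye-100mm [-0.    -0.003] zmin 0.17999567602833655
36 0.31 [ 0.775 -0.033  1.85  -0.536  0.913 -0.57 ]
36 0.22 [ 0.775  0.046  2.013 -0.666  0.712 -0.382]
36 0.18 [ 0.775  0.096  2.079 -0.761  0.625 -0.26 ]
36 0.15 [ 0.775  0.139  2.125 -0.857  0.563 -0.144]
36 0.138 [ 0.775  0.158  2.143 -0.903  0.54  -0.09 ]
38 0.31 [ 0.794 -0.038  1.874 -0.589  0.888 -0.513]
38 0.22 [ 0.794  0.046  2.036 -0.74   0.694 -0.301]
38 0.18 [ 0.794  0.098  2.101 -0.849  0.612 -0.163]
38 0.15 [ 0.794  0.143  2.147 -0.958  0.556 -0.033]
38 0.138 [ 0.794  0.163  2.165 -1.009  0.535  0.027]
40 0.31 [ 0.813 -0.041  1.898 -0.647  0.866 -0.452]
40 0.22 [ 0.813  0.047  2.059 -0.818  0.68  -0.214]
40 0.18 [ 0.813  0.101  2.124 -0.941  0.604 -0.061]
40 0.15 [ 0.813  0.148  2.169 -1.061  0.554  0.082]
40 0.138 [ 0.813  0.169  2.187 -1.117  0.536  0.147]
42 0.31 [ 0.832 -0.043  1.922 -0.707  0.847 -0.388]
42 0.22 [ 0.832  0.049  2.082 -0.901  0.67  -0.123]
42 0.18 [ 0.832  0.106  2.146 -1.036  0.601  0.045]
42 0.15 [ 0.832  0.155  2.191 -1.165  0.558  0.199]
42 0.138 None
44 0.31 [ 0.852 -0.045  1.946 -0.771  0.83  -0.32 ]
44 0.22 [ 0.852  0.053  2.104 -0.986  0.665 -0.029]
44 0.18 [ 0.852  0.113  2.168 -1.132  0.604  0.153]
44 0.15 None
44 0.138 None
```

```bash
cat >> h.py <<'E'
CA=np.radians(1)
def go(eye,t,f=None,uf=None):
    t=np.radians(t);d=np.array([np.sin(t)*np.cos(CA),np.sin(t)*np.sin(CA),-np.cos(t)])
    p=np.array(eye)+.0045*d;o=ori(np.pi/2+CA,t,CA)
    if f: return move_straight(p,feed=f,rot=o,until_force=uf)
    else: return move_to(p,o)
E
python3 - <<'E'
from h import *
np.set_printoptions(precision=3,suppress=True)
go([.42,.19,.31],38.5); pause(.3); shank(np.array([.42,.19,.31]))
go([.432,.314,.31],38.5,.2); pause(.2)
print(sense()["time_s"],sense()["eef_pos"])
e=np.array([.432,.314,.31]);shank(e)
go([.432,.314,.25],38.5,.15)
for n,(x,y) in {"side":(190,90),"top":(150,110)}.items():
    c=capture(n);im=cv2.resize(c["pixels"][y:y+200,x:x+180,::-1],None,fx=3,fy=3)
    for dx,dy in((0,0),(0,.018),(0,-.018)):
        for z in (.25,.122):
            u=(proj(c,[.432+dx,.314+dy,z])+.5-[x,y])*3;cv2.circle(im,tuple(int(v) for v in u),3,(0,0,255),-1)
        u=(proj(c,[.432+dx,.314+dy,.104])+.5-[x,y])*3;cv2.circle(im,tuple(int(v) for v in u),3,(0,255,0),-1)
    cv2.imwrite(f"pics/g_{n}.png",im)
E
```

```text
side 276 dxy/dz [0.002 0.083] at eye-100mm [-0.001 -0.013] zmin 0.17918248067172526
top 174 dxy/dz [0.017 0.228] at eye-100mm [-0.007 -0.003] zmin 0.17925474703039668
25.0083 [0.435 0.313 0.307]
side 172 dxy/dz [-0.006  0.071] at eye-100mm [-0.    -0.016] zmin 0.18435767698363115
top 125 dxy/dz [-0.008  0.289] at eye-100mm [-0.006 -0.005] zmin 0.18076799546691846
```

View pics/g_side.png

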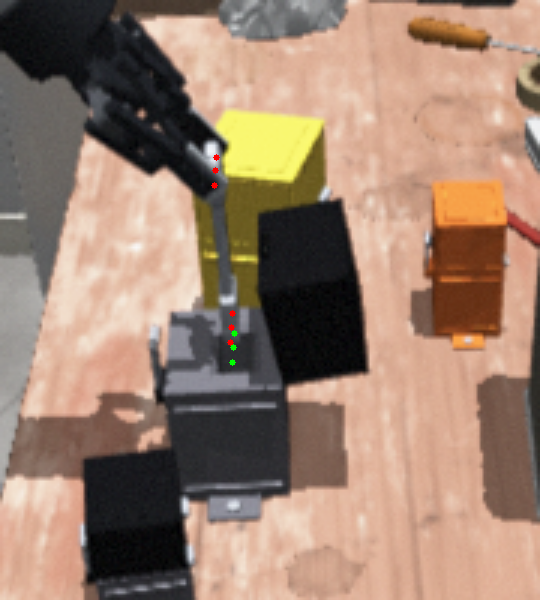

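View pics/g_top.png

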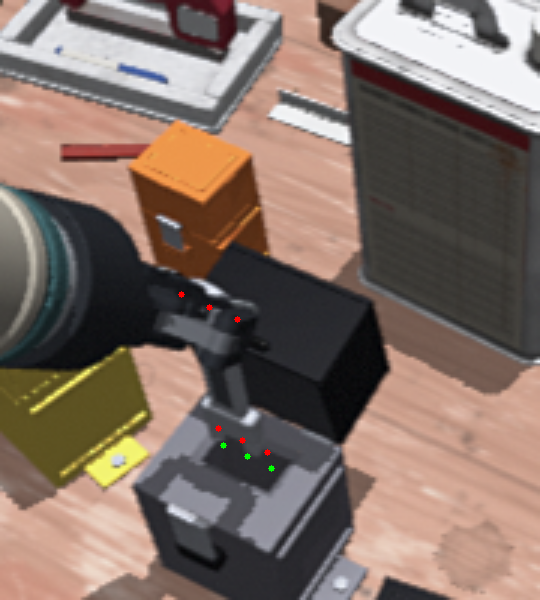

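```bash
python3 - <<'E'
from h import *
ims=[]
for n,(x,y) in {"side":(230,110),"top":(190,180)}.items():
    c=capture(n);ims.append(cv2.resize(c["pixels"][y:y+120,x:x+78,::-1],None,fx=5,fy=5,interpolation=3))
cv2.imwrite("pics/g2.png",np.hstack(ims)); s=sense();print(s["eef_pos"],s["time_s"])
E
```

```text
[0.4354811  0.31470486 0.24812644] 25.8583
```

View pics/g2.png

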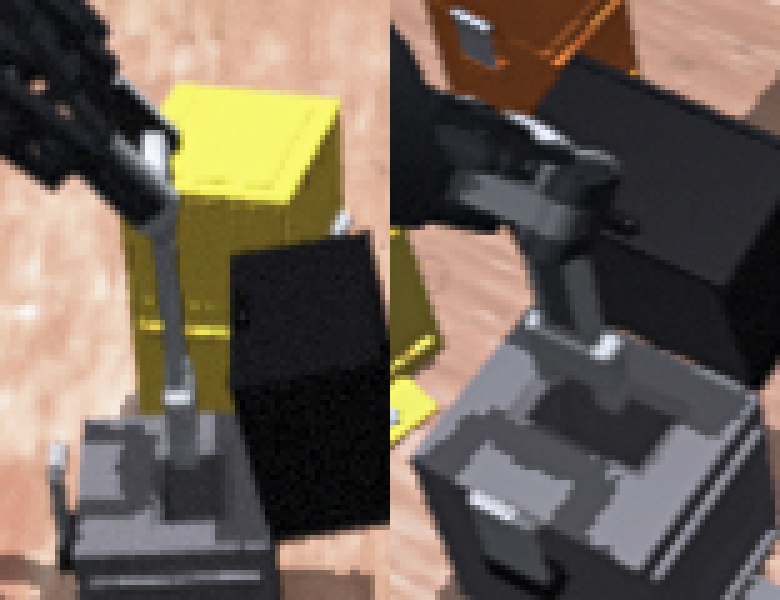

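```bash
python3 - <<'E'
from h import *
np.set_printoptions(precision=3,suppress=True)
go([.434,.314,.25],38.5,.1)
r=go([.434,.314,.20],38.5,.06,10)
s=sense();print(r,s["time_s"],s["eef_pos"],s["wrist_force"])
ims=[]
for n,(x,y) in {"side":(230,130),"top":(190,180)}.items():
    c=capture(n);ims.append(cv2.resize(c["pixels"][y:y+120,x:x+78,::-1],None,fx=5,fy=5,interpolation=3))
cv2.imwrite("pics/g3.png",np.clip(np.hstack(ims)*1.6,0,255).astype(np.uint8))
E
```

```text
False 27.0917 [0.437 0.314 0.197] [ 0.055  0.317 -2.333]
```

View pics/g3.png

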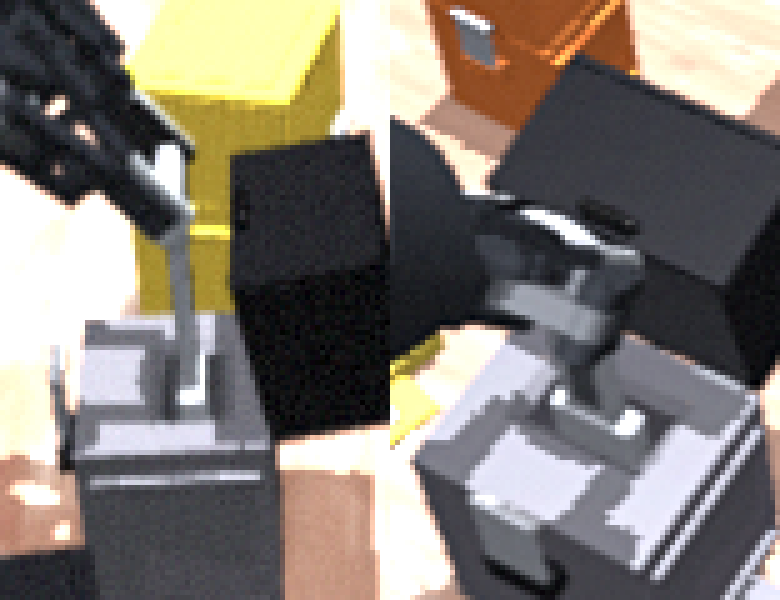

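```bash
python3 - <<'E'
from h import *
np.set_printoptions(precision=3,suppress=True)
r=go([.434,.314,.137],38.5,.06,10)
s=sense();print(r,s["time_s"],s["eef_pos"],s["wrist_force"])
if not r:
    r=go([.434,.314,.132],38.5,.02,6);s=sense();print(r,s["time_s"],s["eef_pos"],s["wrist_force"])
ims=[]
for n,(x,y) in {"side":(230,140),"top":(180,190)}.items():
    c=capture(n);ims.append(cv2.resize(c["pixels"][y:y+120,x:x+78,::-1],None,fx=5,fy=5,interpolation=3))
cv2.imwrite("pics/g4.png",np.clip(np.hstack(ims)*1.4,0,255).astype(np.uint8))
E
```

```text
False 28.3917 [0.437 0.314 0.134] [ 0.406 -0.424 -0.825]
True 28.6 [0.438 0.314 0.134] [-1.079 -1.071  5.094]
```

View pics/g4.png

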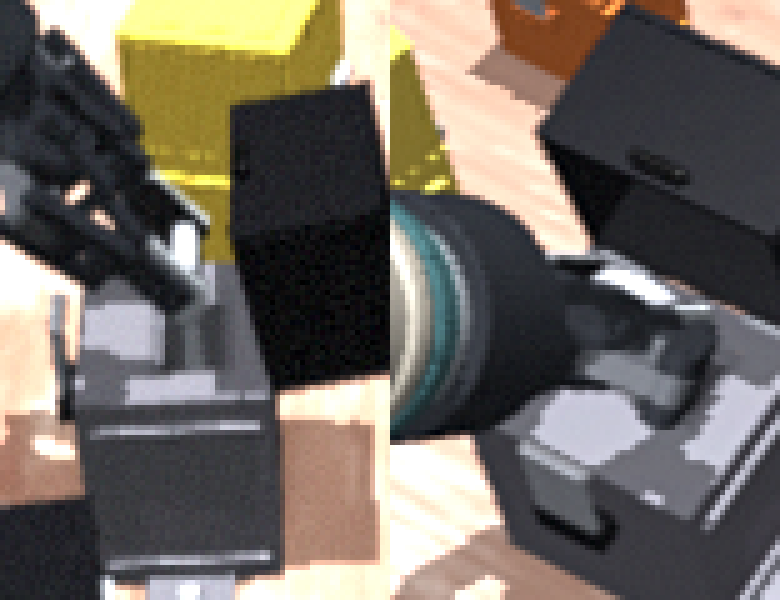

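```bash
python3 - <<'E'
from h import *
np.set_printoptions(precision=3,suppress=True)
release();pause(.1)
s=sense();print(s["time_s"],s["eef_pos"],s["wrist_force"])
t=np.radians(38.5);d=np.array([np.sin(t),0,-np.cos(t)])
move_straight(s["eef_pos"]-.14*d,feed=.15)
pause(.1)
ims=[]
for n,(x,y) in {"side":(230,140),"top":(180,190)}.items():
    c=capture(n);ims.append(cv2.resize(c["pixels"][y:y+120,x:x+78,::-1],None,fx=5,fy=5,interpolation=3))
    print(n,[(round(d["p"],2),d["pixel"]) for d in spot_point(c,"eye")[:2]])
cv2.imwrite("pics/g5.png",np.clip(np.hstack(ims)*1.4,0,255).astype(np.uint8))
s=sense();print(s["time_s"],s["eef_pos"],s["joint_pos"])
E
```

```text
29.3083 [0.437 0.313 0.132] [0.178 0.031 0.703]
side [(0.67, [265.6, 240.3]), (0.57, [265.5, 190.9])]
top [(0.61, [229.0, 253.0]), (0.26, [447.1, 269.5])]
30.6917 [0.35  0.313 0.241] [ 0.984 -0.04   2.067 -0.754  0.849 -0.168]
```

View pics/g5.png

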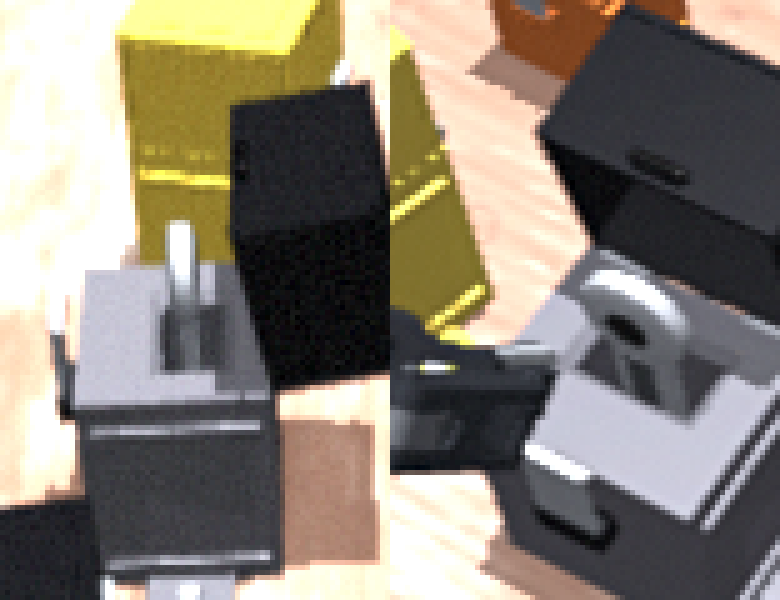

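```bash
python3 - <<'E'
from h import *
np.set_printoptions(precision=3,suppress=True)
for n in("side","top"):
    c=capture(n)
    P=cloud(c,np.ones((480,640),bool))
    b=P[(P[:,0]>.54)&(P[:,0]<.85)&(P[:,1]>.1)&(P[:,1]<.45)]
    for lo,hi in((.02,.09),(.09,.16),(.16,.21),(.215,.30)):
        q=b[(b[:,2]>lo)&(b[:,2]<hi)]; print(n,lo,len(q),np.percentile(q,[1,99],axis=0).tolist() if len(q) else 0)
    q=b[(b[:,2]>.225)&(b[:,2]<.26)];print(cv2.minAreaRect((q[:,:2]*1000).astype(np.float32)))
    cp=P[(P[:,0]>.44)&(P[:,0]<.56)&(P[:,1]>.25)&(P[:,1]<.38)&(P[:,2]>.12)]
    # fit cap top rim: the near-horizontal front wall
    f=cp[cp[:,2]>.178]; k=np.polyfit(f[:,0],f[:,2],1);print("front wall slope",k,np.degrees(np.arctan(k[0])),f.min(0),f.max(0))
E
```

```text
side 0.02 2112 [[0.654337904315735, 0.10091506418620198, 0.02054040769288706], [0.8475524686566406, 0.3538815969934298, 0.0889562782610628]]
side 0.09 1540 [[0.6541397551528202, 0.21372121278442807, 0.09078142054578299], [0.7501697108173196, 0.3583031524754808, 0.15937497691346147]]
side 0.16 1234 [[0.6540371716792657, 0.21413841970716677, 0.16028736625867998], [0.7502581330330728, 0.3573122993123977, 0.20944854200545768]]
side 0.215 2833 [[0.6538783099066247, 0.21273541298298704, 0.21608369450475687], [0.7600296562805852, 0.37894903705729105, 0.26566977053159624]]
((707.84375, 298.3289794921875), (176.8998260498047, 108.21451568603516), 86.7720947265625)
front wall slope [0.087 0.147] 4.97310447065535 [0.456 0.263 0.178] [0.52  0.367 0.196]
top 0.02 2497 [[0.6512499105425769, 0.10107686012679701, 0.020648132812508477], [0.8404019449724247, 0.376232371098944, 0.08885764669840177]]
top 0.09 1922 [[0.650973530626364, 0.21771974175433936, 0.09078699408762442], [0.736672440562911, 0.37691349858717593, 0.15930290453518645]]
top 0.16 1611 [[0.6509771042432805, 0.21763243176274574, 0.16067242618703145], [0.7367120672050307, 0.37724431449725193, 0.2095575471010372]]
top 0.215 3864 [[0.6508745965855066, 0.21666418400506257, 0.21607041812661731], [0.7575129531415982, 0.3840500810949503, 0.2672959524662612]]
((705.2166137695312, 301.0572509765625), (173.77886962890625, 110.92666625976562), 86.80860137939453)
front wall slope [0.134 0.126] 7.606593438857011 [0.452 0.266 0.178] [0.517 0.368 0.198]
```

```bash
cat > cap.py <<'E'
from h import *
HX,HY=.466,.3145
O=ori(np.pi/2+CA)
def tcp(th,s,lead=.0):
    return np.array([HX-s*np.cos(th)+.062*np.sin(th)+.011-lead*np.sin(th),HY,.104+s*np.sin(th)+.062*np.cos(th)-lead*np.cos(th)])
E
python3 - <<'E'
from cap import *
np.set_printoptions(precision=3,suppress=True)
clamp(40)
p=sense()["eef_pos"];move_straight([p[0],p[1],.36],feed=.25)
for q in ([.56,HY,.36],[.56,HY,.172],tcp(1.,.065),tcp(.5,.07),tcp(0,.072)-[0,0,.006]): print(inverse_kinematics(q,O))
move_to([.56,HY,.36],O)
r=move_straight([.56,HY,.172],feed=.15,until_force=8);s=sense();print(r,s["time_s"],s["eef_pos"],s["wrist_force"],s["finger_gap"])
ims=[]
for n,(x,y) in {"side":(230,80),"top":(180,140)}.items():
    c=capture(n);ims.append(cv2.resize(c["pixels"][y:y+180,x:x+130,::-1],None,fx=3,fy=3,interpolation=3))
cv2.imwrite("pics/k0.png",np.hstack(ims))
E
```

```text
[ 0.403  0.345  1.094 -0.     1.702 -1.185]
[ 0.403  0.411  1.447 -0.     1.283 -1.185]
[ 0.448  0.316  1.546 -0.     1.28  -1.14 ]
[ 0.487  0.257  1.633 -0.     1.252 -1.101]
[ 0.525  0.235  1.749 -0.     1.157 -1.064]
False 34.475 [0.56  0.315 0.173] [-0.078  0.071  0.839] 0.003250993931888561
```

View pics/k0.png

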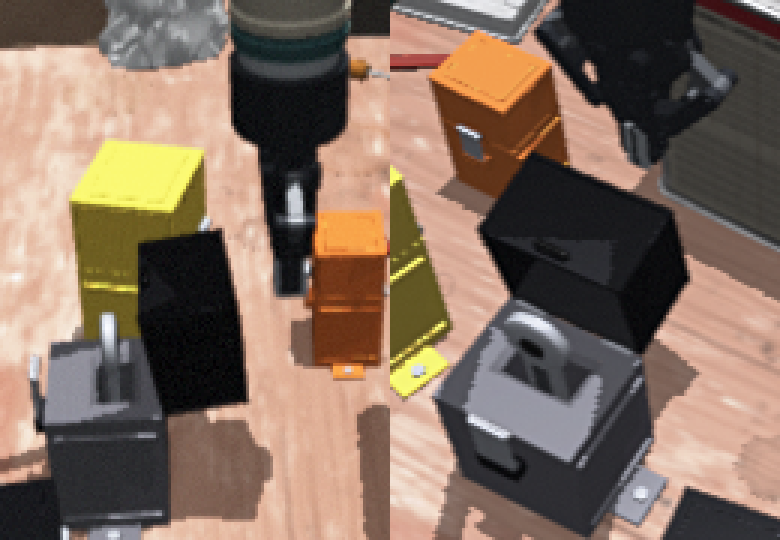

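```bash
python3 - <<'E'
from cap import *
np.set_printoptions(precision=3,suppress=True)
move_straight(tcp(1.45,.060),feed=.08)
for th in np.arange(1.3,.59,-.14):
    r=move_straight(tcp(th,.060+.010*(1.45-th)/1.3),feed=.1,until_force=20)
    s=sense();print(round(th,2),r,round(s["time_s"],2),s["eef_pos"],s["wrist_force"])
    if r: break
ims=[]
for n,(x,y) in {"side":(230,80),"top":(180,140)}.items():
    c=capture(n);ims.append(cv2.resize(c["pixels"][y:y+180,x:x+130,::-1],None,fx=3,fy=3,interpolation=3))
cv2.imwrite("pics/k1.png",np.hstack(ims))
E
```

```text
1.3 False 35.38 [0.52  0.315 0.18 ] [1.072 0.648 0.227]
1.16 False 35.66 [0.508 0.315 0.186] [ 0.317 -0.278  0.242]
1.02 False 35.94 [0.496 0.315 0.191] [0.716 0.071 0.954]
0.88 False 36.23 [0.483 0.315 0.193] [-0.158 -0.367 -0.154]
0.74 False 36.51 [0.47  0.314 0.194] [-0.56  -0.016  0.411]
0.6 False 36.79 [0.457 0.314 0.193] [0.023 0.848 0.994]
```

View pics/k1.png

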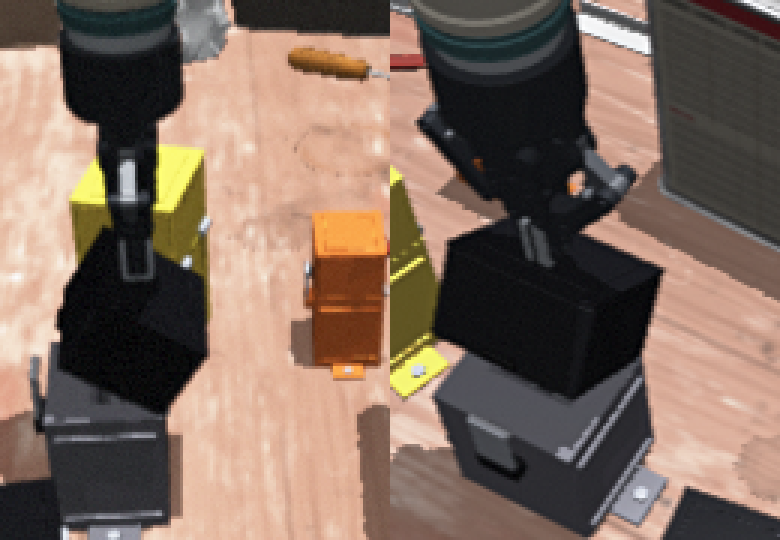

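Cap swings well (now ~0.6 rad). Continue and press.

```bash
python3 - <<'E'
from cap import *
np.set_printoptions(precision=3,suppress=True)
for th in (.48,.36,.25,.16):
    r=move_straight(tcp(th,.070),feed=.08,until_force=20)
    s=sense();print(round(th,2),r,round(s["time_s"],2),s["eef_pos"],s["wrist_force"])
    if r: break
p=tcp(0,.072)
for z in (.172,.168,.164,.161,.158):
    r=move_straight([p[0],HY,z],feed=.03,until_force=28)
    s=sense();print(z,r,round(s["time_s"],2),s["eef_pos"],s["wrist_force"])
    if r: break
ims=[]
for n,(x,y) in {"side":(230,80),"top":(180,140)}.items():
    c=capture(n);ims.append(cv2.resize(c["pixels"][y:y+180,x:x+130,::-1],None,fx=3,fy=3,interpolation=3))
cv2.imwrite("pics/k2.png",np.hstack(ims))
E
```

```text
0.48 False 37.21 [0.443 0.314 0.191] [-0.208  0.413 -0.1  ]
0.36 False 37.5 [0.433 0.314 0.186] [ 0.647  0.307 -0.238]
0.25 False 37.77 [0.424 0.314 0.181] [-0.817 -0.967  0.582]
0.16 False 38.03 [0.417 0.314 0.176] [-1.314 -0.599  0.242]
0.172 False 38.63 [0.406 0.315 0.173] [ 2.056 -0.909  3.709]
0.168 False 38.92 [0.402 0.315 0.168] [-4.709  0.464  7.412]
0.164 False 39.2 [0.403 0.315 0.166] [-6.332 -1.439 16.349]
0.161 False 39.45 [0.403 0.315 0.166] [-9.958 -3.164 31.53 ]
0.158 False 39.7 [0.403 0.315 0.165] [-14.533  -5.594  48.064]
```

View pics/k2.png

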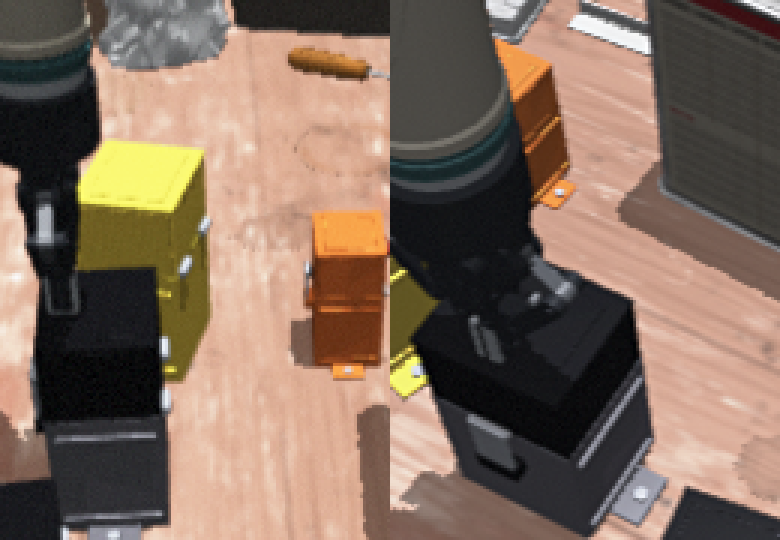

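```bash
python3 - <<'E'
from cap import *
np.set_printoptions(precision=4,suppress=True)
move_straight([.405,HY,.175],feed=.05)
move_straight([.405,HY,.36],feed=.2)
p=sense()["eef_pos"]
move_to([.30,.0,.36],O)
ims=[]
for n,(x,y) in {"side":(230,100),"top":(180,140)}.items():
    c=capture(n);ims.append(cv2.resize(c["pixels"][y:y+180,x:x+130,::-1],None,fx=3,fy=3,interpolation=3))
    P=cloud(c,np.ones((480,640),bool));q=P[(P[:,0]>.387)&(P[:,0]<.46)&(P[:,1]>.275)&(P[:,1]<.355)&(P[:,2]>.14)&(P[:,2]<.2)]
    A=np.c_[q[:,:2]-[.424,.314],np.ones(len(q))];print(n,len(q),np.linalg.lstsq(A,q[:,2],rcond=None)[0])
    cv2.imwrite(f"pics/z_{n}.png",c["pixels"][:,:,::-1])
cv2.imwrite("pics/k3.png",np.hstack(ims));s=sense();print(s["time_s"],s["wrist_force"])
E
```

```text
side 753 [0.0042 0.0015 0.1653]
top 1578 [-0.0024  0.0035  0.1657]
42.725 [-0.059   0.1613 -0.2337]
```

View pics/k3.png

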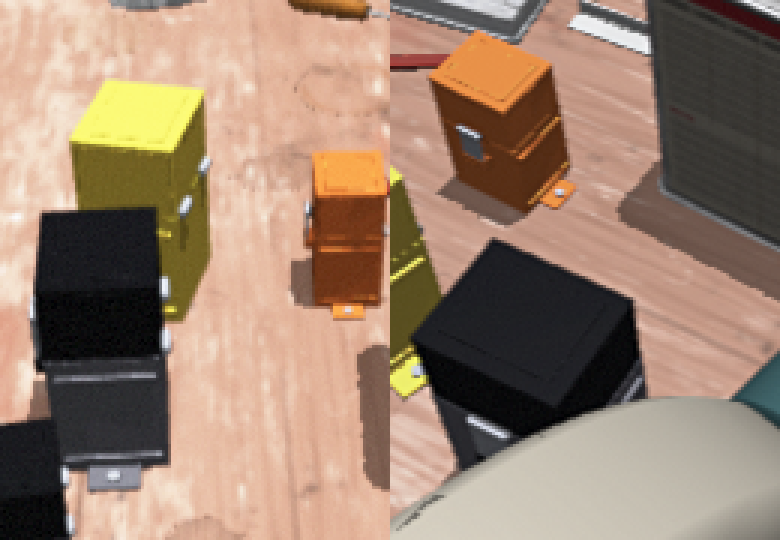

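View pics/z_side.png

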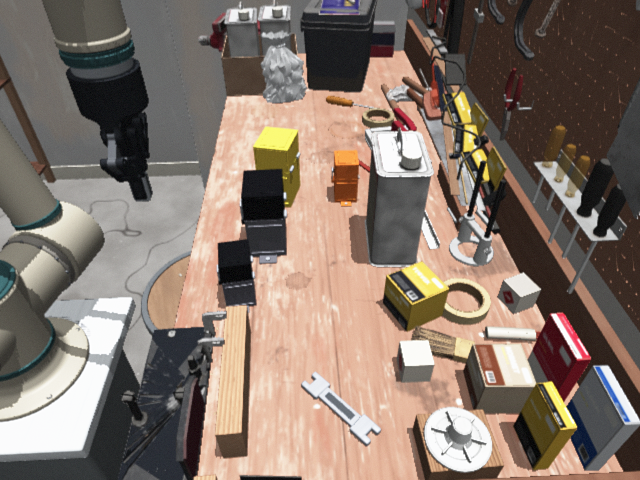

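The cap top is level at 165.5 mm in both views (slope below 0.005), and the other things look unmoved: double spanner at (340,405), small box at (416,361), screw box at (416,295), can at (397,200).

```bash
python3 - <<'E'
from bench import *
job_done();print(sense()["time_s"])
E
```

```text
the job is handed in; nothing more can be done
the job is handed in; nothing more can be done
```

The eye spanner is standing eye up in the grey case's pocket, the cap is pressed shut past its catch, and the job is handed in. The robot's clock read about 43 s.

**How it went**
- **First grasp:** pinched at 60 N, the spanner stayed level when lifted. Lowering the clamp setting to between 10 and 6 N did not loosen it. I set it back down, let go, and pinched it again at 10 N.
- **Swinging down:** on the second lift it swung but stopped about 0.29 rad from vertical. Tilting the tool 42° while the grip was loose brought it close to upright. I then clamped at 50 N and set the tilt to 38.5°. In the arm's swing direction it measured within about 0.02 rad of vertical. Sideways the depth fits disagreed and were poor (0.07 in one view, 0.2 to 0.4 in the other), so I relied on the pictures there.
- **Placing:** it reached the bottom of the pocket at the expected height. After I let go, both pictures showed it standing eye up with a slight lean.
- **Cap:** I swung it over from behind and pressed the front edge. The last press reached about 48 N on the wrist with the fingertips. That was above the 28 N stop I had set, which did not trigger, but well below the 120 N limit.

**Last checks**
- The cap's top face measured 165.3 and 165.7 mm high in the two views, sloping less than 0.005 rad, so it is shut.
- The double-ended spanner, small box, screw box and can appeared unmoved in the side picture; I did not measure them again.
- The arm was clear of everything.
- The spanner cannot be seen under the shut cap, so its final stance rests on the view from before closing.

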